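Run the dish carriage into the reader

ROBOT

A 6-joint arm with a two-finger parallel gripper is mounted at the origin on a cart in front of the work surface, level with it; the furniture and walls round the work are solid. World frame = base frame: x ahead of the robot, y to its left, z up, the work surface at z = 0. Lengths are in m, angles in rad, forces in N, time in s.
With the tool pointing down it reaches from about 0.375 to 0.75 m from the base axis. Payload 9 kg.
Tool frame: the origin (TCP) lies midway between the tips of the shut fingers; the grasp point (between the pads) lies 19 mm behind it (bot.tcp_to_grasp is the z of the grasp point in the tool frame, in m); z points along the fingers, y is the line along which they close (so a half turn about z gives the same grasp; the last joint's range is limited). The gripper opens to 85 mm and grips with 20 to 120 N. Pads are 22 mm wide; open, the fingers measure 114 mm over their backs; the gripper's body (76 mm by 85 mm) begins 54 mm behind the grasp point. The pads swing forward as they close: fully open they stand 13 mm farther back than shut.
Start: joints at [-1.448, 0.104, 0.097, 1.564, 0, 1.353], TCP at [0.201, -0.566, 0.196] pointing down, gripper open.
Joint ranges: [-2.99, 2.99], [-0.84, 1.86], [-1.1, 1.16], [-1.84, 2.11], [-1.51, 1.56], [-3.14, 3.14]. Speed limits (rad/s): [2.22, 2.22, 2.57, 3.14, 3.14, 3.14].

INTERFACE

Orientations are given as a unit quaternion [x, y, z, w].
In Python, from bench import bot gives the robot as it stands.
- The arm moves only by the tool carry_out, never from a script. Its argument "series" is a list of rows, each a list of 5 numbers: the finger opening in cm, from 0 to 8.54, then the shift along the tool's x, y, z in cm, then the turn about the tool's z in rad. In form: [[grip, x, y, z, roll], ...]. A call has 1 to 12 rows; each row shifts and turns the commanded pose from where the row before left it, along the tool's axes as they then stand; what a row does not reach is not made up. A row lasts 1/8 s, in which the tool goes at most 62.5 mm and 10.7 degrees, less where a joint would pass 70% of its speed; a pose out of reach is approached as far as the arm can. A call is refused whole if a number of a shift passes 6.25 or a number of a turn 0.188, either way. A call with a gripper value outside its range is refused whole. The fingers move at their own pace and stop on an object; "grip_force" is the grip in N (left out, the last holds). Time passes only in rows, so rows that do not move let the fingers close. It gives the time, the measured TCP pose, the force, the opening and the grip force at its end, in the units of the state.
- bot.get_state(): the state, without advancing time (a new reading comes with each control period).
- bot.get_image(name): name is "scene" or "top" or "wrist"; returns a dict with "img" (400x640x3 uint8, blue, green, red), "fovy" (degrees; the focal length in pixels is half the picture's height over the tangent of half this angle, whatever the lens; pixels are square), "cx", "cy" (the principal point, pixels), "T" (4x4, takes a point from camera to world coordinates). Camera axes: x right, y down, z forward; pixel columns grow to the right and rows downward; lengths in m; the calibration is good to about 2 mm. A picture is of the moment at which its call begins. There is no depth.
- bot.hand_in(): hands the job in; it is judged then, once.
The state is a dict: "time_s": time; "q": joint angles; "joint_vel": joint speeds; "joint_torque": joint torques, N m; "eef_pos": TCP position; "ee_rot": TCP orientation; "contact_force": force on the tool from outside, world axes, zero at the start; "moment": the same for the moment, N m; "grip_width": finger opening in m; "gripper_force": force on a finger pad.
Only numpy, scipy, OpenCV 4.12 (cv2) and the standard library are available. Lean on these libraries where they do the work, as an engineer would, in place of code of your own. Each camera call takes 0.05 s, during which the arm holds its last target. There are 200 camera calls.

TASK

With a fingertip, press the red lock button on the dish reader's carriage and, keeping it held down, slide the carriage gently along its rail into the white reader until it meets the end stop; only then let the button come up, so that the carriage is locked there. Never force the carriage while the button is up, and leave the other things on the bench where they are.

Things in the scene. Friction and masses are not known exactly. Their poses are not given: they have to be found in the camera images.
- slide_base: dish reader with slide, fixed to the bench: aluminium plate on feet, 80 mm wide (x), 370 mm long (y), top at 24 mm, with two steel rods along y and at its +y end a white housing (local y 75 to 183 mm, top at 96 mm), open to -y. Origin: centre of the underside. Local +y is the way the carriage slides, into the housing; it points to the robot's right (world -y), turned up to 0.12 rad.
- push_face (a point): middle of the top edge of the upright rear face of the carriage's raised deck, 61 mm above the bench and 30 mm ahead (+y) of the button's centre; it can be pushed. The grey carriage is 64 mm wide: a low step (34 mm behind to 30 mm ahead of the button's centre, top at 42 mm) with the button, then the deck, 100 mm long, with a small round dish clipped on (top at 73 mm).
- button_top (a point): centre of the top of the red lock button (a cap 36 mm across the rail by 32 mm along it, its top 50 mm above the bench when up). It is pressed straight down and rides with the carriage; axes as slide_base.
- rail_end (a point): fixed point where the centre of the button's top (when up) will be once the carriage is at its end stop, 65 mm short of the housing; axes as slide_base.
- carriage (a joint): position of the carriage along its rail in m: 0 = end away from the reader (local -y), 0.16 = end stop inside the reader; starts between 0 and 0.06. Moves with about 1 to 2 N when unlocked.
- lock_button (a joint): how far the lock button is pressed, in m: 0 = up, a blade under it stands between the teeth of the rail's rack (10 mm pitch) and locks the carriage (2 mm play each way); 0.006 = fully down. The blade clears the teeth from 2.5 mm on. The spring gives 4 N at the start and 6.4 N fully down. Let go, it locks again at the next gap or at the end stop.
- vial: small glass vial with a blue cap, 20 mm across, 45 mm tall, standing beyond the housing end of the rail; origin: centre of its underside
- beaker: low glass beaker, 53 mm across, 65 mm tall, near the start end of the rail; origin: centre of its underside
- wash_bottle: white wash bottle with a red cap, 99x68x199 mm, to the left; origin: underside
- screwdriver: screwdriver with an orange handle, 194x29x24 mm, lying to the left; origin: underside
- marker_black: black marker, 136x21x12 mm, lying to the left; origin: underside
- spatula: steel spatula with a wooden handle, 199x40x10 mm, lying to the left; origin: underside
- bench_timer: white bench timer, 68x68x20 mm, at the left; origin: underside

How it is judged:
On the way, in this order (a step that is already met when the one before it is completed fails the run):
1. a fingertip presses the lock button while the carriage is still short of the reader (value of joint lock_button above 0.0024 m and contact force between the fingers and slide_base above 1 N and value of joint carriage below 0.1 m), for 0.1 s.
2. the carriage is at its end stop with the button still held down by the fingers (value of joint lock_button above 0.0024 m and contact force between the fingers and slide_base above 1 N and value of joint carriage above 0.157 m), for 0.1 s.
At the end, for the whole second after the job is handed in: The carriage is within 3 mm of its end stop and at rest, the lock button is up again (under 0.6 mm), and no bystander is more than 20 mm from where it began (value of joint carriage above 0.157 m and value of joint lock_button below 0.0006 m and velocity of joint carriage below 0.005 m/s and distance of each of vial, beaker, wash_bottle, screwdriver, marker_black, spatula, bench_timer from where it was at the start of the episode below 0.02 m); the robot touches nothing.
It fails at once if the locked carriage is forced: the fingers push it with over 20 N while the lock button is up (value of joint lock_button below 0.0003 m and value of joint carriage below 0.155 m and contact force between the fingers and slide_base above 20 N).
It fails at once if the carriage is slammed along (faster than 0.3 m/s) (velocity of joint carriage above 0.3 m/s).
It fails at once if another thing on the bench is moved or lifted (more than 20 mm) (distance of any of vial, beaker, wash_bottle, screwdriver, marker_black, spatula, bench_timer from where it was at the start of the episode above 0.02 m).
It also fails if it takes over 45 s, if anything falls off the work surface, if the arm or the gripper's body presses on something with over 40 N, if the wrist force passes 120 N, or if a joint passes its speed limit or range.

## Working session

There is one attempt and no reset: what is moved stays moved. The work goes in short steps, Python scripts to look and compute and a tool call to move; the robot and the scene stay as the last step left them, time stands still between calls to the robot, and variables do not carry over. Pictures are saved under pics/ and viewed, at most 10 in all, crops included, and the job is handed in when it is done.

Besides the shell and the picture viewer there is one more tool, called after "Request:" in YAML: its name, and indented under it one key for each argument. carry_out: Moves the arm, as the interface text tells. Its arguments: {"type":"object","properties":{"series":{"type":"array"},"grip_force":{"type":"number"}},"required":["series"]}

```bash
mkdir -p pics; cat > h.py <<'E'
import numpy as np, cv2
from bench import bot
def ray(I,u,v,z):
    f=I["img"].shape[0]/2/np.tan(np.radians(I["fovy"])/2)
    T=np.array(I["T"]); d=T[:3,:3]@np.array([(u-I["cx"])/f,(v-I["cy"])/f,1]); o=T[:3,3]
    return o+d*(z-o[2])/d[2]
def red(I):
    h=cv2.cvtColor(I["img"],cv2.COLOR_BGR2HSV)
    m=((h[...,0]<8)|(h[...,0]>172))&(h[...,1]>130)&(h[...,2]>70)
    n,l,s,c=cv2.connectedComponentsWithStats(m.astype(np.uint8))
    return [(s[i],c[i]) for i in range(1,n) if s[i][4]>40],l
E
python3 - <<'E'
from h import *
for n in ("top","scene"):
    I=bot.get_image(n); cv2.imwrite(f"pics/{n}0.png",I["img"])
    for s,c in red(I)[0]: print(n,s,c.round(1),ray(I,*c,0.05).round(4))
s=bot.get_state(); print(s["eef_pos"],s["ee_rot"],s["contact_force"],s["time_s"])
E
```

```text
top [344 202   9  10  78] [348.3 206.5] [ 0.469 -0.11   0.05 ]
scene [ 438    2  108   38 1387] [502.7  16.8] [-19.802   25.7804   0.05  ]
scene [348   9  27   6  59] [362.9  10.6] [-16.912   12.6729   0.05  ]
scene [397   9  32  13 100] [413.4  11.6] [-16.3292  15.0388   0.05  ]
scene [443  20  25  29 515] [454.4  32.5] [ 35.2357 -38.606    0.05  ]
scene [516  41  20  34 323] [526.8  58.3] [ 5.1159 -7.9311  0.05  ]
scene [358  57  16  18  83] [363.4  64.8] [ 5.279  -3.7546  0.05  ]
scene [280 181  10   9  75] [284.3 185.1] [0.7443 0.0104 0.05  ]
scene [341 200  12   7  51] [346.4 203. ] [ 0.4608 -0.104   0.05  ]
scene [423 226  22  35 362] [435.6 243.9] [ 0.064  -0.1583  0.05  ]
scene [410 261   8  34  90] [414.  278.1] [-0.0443  0.0287  0.05  ]
scene [411 275  43  34 634] [433.6 294.2] [-0.1224  0.0369  0.05  ]
[ 0.20051109 -0.56513683  0.19508942] [ 9.85513831e-01  1.69593970e-01  8.02810139e-06 -6.12314231e-04] [ 0.25684457 -0.37409386 -0.67529377] 0.1
```

View pics/top0.png

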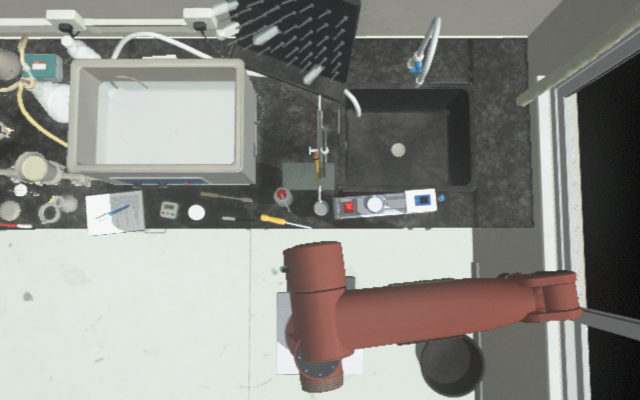

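View pics/scene0.png

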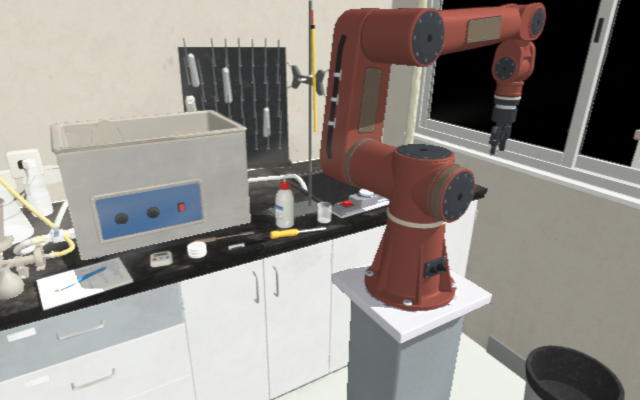

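The top view shows the rail from about (334,207) to (437,200), with the red button at (348,206), the dish at (375,204) and the beaker at (320,208). I'll measure the rail axis and plan the hover.

```bash
python3 - <<'E'
from h import *
I=bot.get_image("top"); im=I["img"]
cv2.imwrite("pics/crop.png",cv2.resize(im[175:230,300:460],None,fx=5,fy=5,interpolation=cv2.INTER_CUBIC))
print(np.array(I["T"]).round(3))
s=bot.get_state(); 
from scipy.spatial.transform import Rotation as R
r=R.from_quat(s["ee_rot"]).as_matrix(); print(r.round(3)); print((r.T@(np.array([0.46,-.11,.19])-s["eef_pos"])*100).round(1))
W=bot.get_image("wrist"); print(np.linalg.inv(np.block([[r,np.array(s["eef_pos"])[:,None]],[np.zeros(3),1]]))@W["T"])
for p in ((332,207),(344,222),(375,204)): print(p,ray(I,*p,.024))
E
```

```text
[[-0.003 -0.997  0.082  0.31 ]
 [-1.     0.003 -0.002 -0.02 ]
 [ 0.002 -0.082 -0.997  1.84 ]
 [ 0.     0.     0.     1.   ]]
[[ 0.942  0.334 -0.   ]
 [ 0.334 -0.942  0.001]
 [ 0.    -0.001 -1.   ]]
[ 39.7 -34.2   0.6]
[[-5.14206780e-04 -9.53598025e-01 -3.01082284e-01  7.73115690e-02]
 [ 9.99999860e-01 -4.53910611e-04 -2.70219969e-04 -3.50307597e-04]
 [ 1.21016785e-04 -3.01082381e-01  9.53598126e-01 -1.77846505e-01]
 [ 0.00000000e+00  0.00000000e+00  0.00000000e+00  1.00000000e+00]]
(332, 207) [ 0.46944078 -0.05003532  0.024     ]
(344, 222) [ 0.41304276 -0.09464641  0.024     ]
(375, 204) [ 0.48027145 -0.21128861  0.024     ]
```

View pics/crop.png

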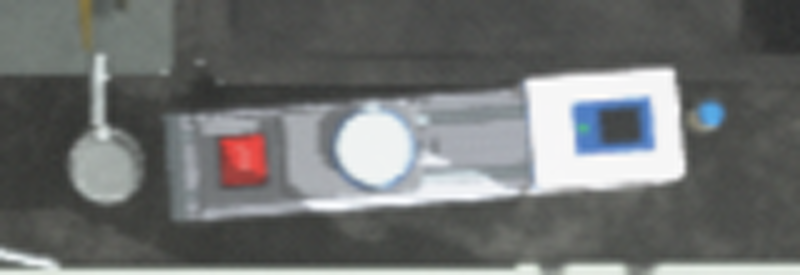

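Button is near (0.469,-0.110) and the rail axis is about 0.085 rad off world -y. Next I hover over the button with the fingers shut.

Request:
carry_out:
  series:
    - [0,4.3,-3.6,0,0]
    - [0,4.3,-3.6,0,0]
    - [0,4.3,-3.6,0,0]
    - [0,4.3,-3.6,0,0]
    - [0,4.3,-3.6,0,0]
    - [0,4.3,-3.6,0,0]
    - [0,4.3,-3.6,0,0]
    - [0,4.3,-3.6,0,0]
    - [0,4.3,-3.6,0,0]
    - [0,0,0,0,0.128]
    - [0,0,0,0,0.128]
    - [0,0,0,0,0]

```text
time_s: 1.7
eef_pos: [0.457, -0.1306, 0.1957]
ee_rot: [0.999, 0.043, -0.0, -0.0]
contact_force: [-1.4, 0.1, 0.2]
grip_width: 0.0001
gripper_force: 0.0
```

```bash
cat > m.py <<'E'
from h import *
import sys
from scipy.spatial.transform import Rotation as R
def look(name):
    s=bot.get_state(); r=R.from_quat(s["ee_rot"]).as_matrix(); p=np.array(s["eef_pos"])
    print("tcp",p.round(4),"yaw",np.arctan2(r[1,0],r[0,0]).round(3),"F",np.round(s["contact_force"],1),"t",s["time_s"],"w",s["grip_width"])
    W=bot.get_image("wrist"); cv2.imwrite(f"pics/{name}.png",W["img"])
    comps,l=red(W)
    for st,c in comps:
        if st[4]<500: continue
        q=ray(W,*c,.05)
        cnt,_=cv2.findContours((l==l[int(c[1]),int(c[0])]).astype(np.uint8),0,2)
        b=np.array([ray(W,*v,.05)[:2] for v in cv2.boxPoints(cv2.minAreaRect(cnt[0]))])
        print(st,c.round(1),"world",q.round(4),"tool cm",(r.T@(q-p)*100).round(2)); print(b.round(4), "mid",b.mean(0).round(4))
look(sys.argv[1])
E
python3 m.py w1
```

```text
tcp [ 0.457  -0.1306  0.1957] yaw 0.086 F [-1.4  0.1  0.2] t 1.7 w 0.0001471988264054808
[279 149  31  33 954] [294.3 164.8] world [ 0.4679 -0.109   0.05  ] tool cm [ 1.28 -2.05 14.57]
[[ 0.598   0.1706]
 [ 0.6481 -0.4141]
 [ 0.1789 -0.6098]
 [ 0.1027  0.2776]] mid [ 0.3819 -0.1439]
```

View pics/w1.png

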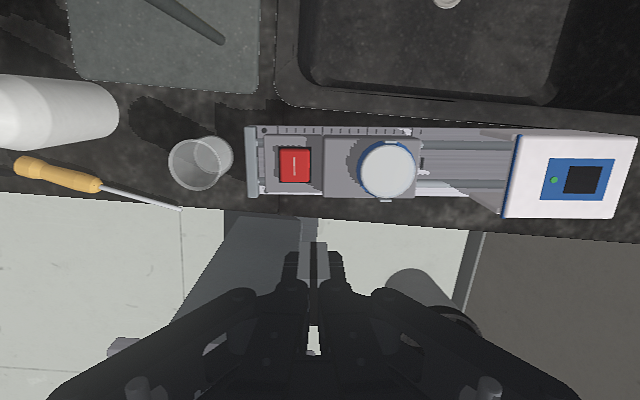

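The wrist view shows the button at (294,165), the rail running horizontally (so the yaw matches), the beaker at (200,163) and the housing front at about x=510. I'll go lower and check.

Request:
carry_out:
  series:
    - [0,1.3,-1.0,0,0]
    - [0,0,0,4,0]
    - [0,0,0,4,0]
    - [0,0,0,3,0]
    - [0,0,0,0,0]
    - [0,0,0,0,0]

```text
time_s: 2.5
eef_pos: [0.4699, -0.1199, 0.0872]
ee_rot: [0.999, 0.043, 0.001, 0.0]
contact_force: [0.4, -0.5, 1.5]
grip_width: 0.0002
gripper_force: 0.0
```

```bash
python3 m.py w2
```

```text
tcp [ 0.4699 -0.1199  0.0872] yaw 0.086 F [ 0.4 -0.5  1.5] t 2.5 w 0.00019205733753550455
[ 277  188   44   47 1904] [298.7 210.3] world [ 0.4691 -0.1088  0.05  ] tool cm [ 0.01 -1.11  3.72]
[[ 0.5896  0.0826]
 [ 0.6228 -0.3063]
 [ 0.3108 -0.4359]
 [ 0.2611  0.1533]] mid [ 0.446  -0.1266]
```

View pics/w2.png

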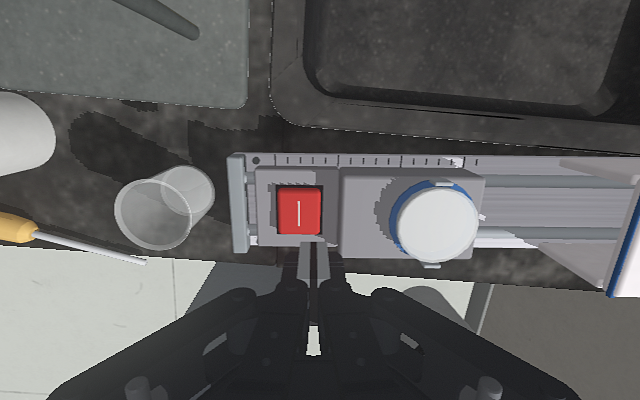

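Close up, the button is at (299,210), 11 mm behind the TCP along the rail as planned, with the deck face at x≈342. Now I press gently.

Request:
carry_out:
  series:
    - [0,0,0,1.5,0]
    - [0,0,0,1.5,0]
    - [0,0,0,0.3,0]
    - [0,0,0,0.2,0]
    - [0,0,0,0.2,0]
    - [0,0,0,0,0]
    - [0,0,0,0,0]

```text
time_s: 3.42
eef_pos: [0.4693, -0.1199, 0.049]
ee_rot: [0.999, 0.042, 0.0, 0.0]
contact_force: [-1.0, -0.9, -0.7]
grip_width: -0.0002
gripper_force: 0.0
```

Request:
carry_out:
  series:
    - [0,0,0,0.15,0]
    - [0,0,0,0.15,0]
    - [0,0,0,0,0]
    - [0,0,0,0,0]

```text
time_s: 3.92
eef_pos: [0.4691, -0.1198, 0.0458]
ee_rot: [0.999, 0.042, -0.0, 0.0]
contact_force: [-0.1, 0.1, -0.1]
grip_width: 0.0002
gripper_force: 0.0
```

```bash
python3 m.py w3; python3 -c "
import cv2;i=cv2.imread('pics/w3.png');cv2.imwrite('pics/w3c.png',cv2.resize(i[150:300,230:430],None,fx=4,fy=4))"
```

```text
tcp [ 0.4691 -0.1198  0.0458] yaw 0.085 F [-0.1  0.1 -0.1] t 3.925 w 0.00017974722380324122
[ 270  204   53   56 2245] [293.8 226.8] world [ 0.4723 -0.1072  0.05  ] tool cm [ 0.43 -1.23 -0.42]
[[ 0.4858 -0.0921]
 [ 0.4884 -0.123 ]
 [ 0.4518 -0.1264]
 [ 0.449  -0.0936]] mid [ 0.4687 -0.1088]
```

View pics/w3c.png

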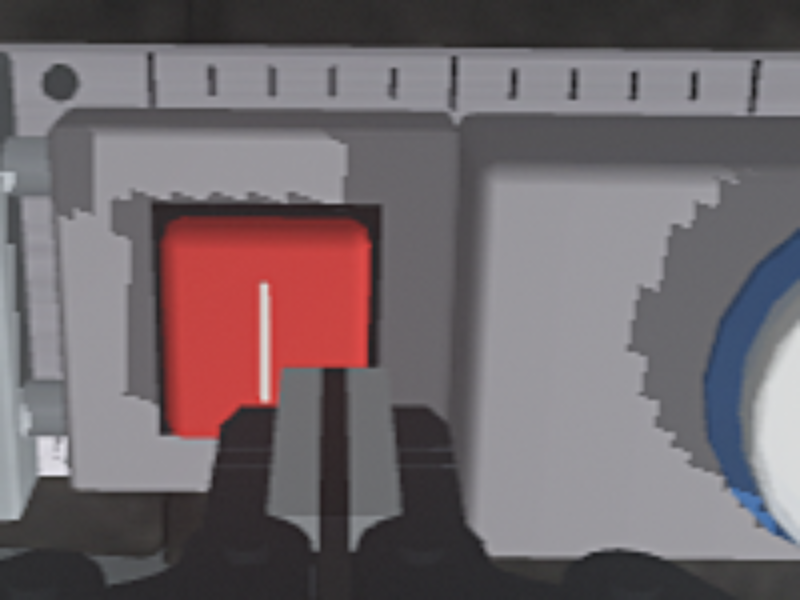

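The fingertip sits over the right half of the button, as intended, but there is no force yet. I'll keep going down.

Request:
carry_out:
  series:
    - [0,0,0,0.15,0]
    - [0,0,0,0,0]
    - [0,0,0,0,0]

```text
time_s: 4.35
eef_pos: [0.4691, -0.1197, 0.0443]
ee_rot: [0.999, 0.042, -0.0, 0.0]
contact_force: [-0.7, -0.6, -0.5]
grip_width: -0.0003
gripper_force: 0.0
```

Request:
carry_out:
  series:
    - [0,0,0,0.12,0]
    - [0,0,0,0,0]
    - [0,0,0,0,0]

```text
time_s: 4.72
eef_pos: [0.4691, -0.1197, 0.0431]
ee_rot: [0.999, 0.042, -0.0, 0.0]
contact_force: [0.4, -0.4, 0.8]
grip_width: 0.0001
gripper_force: 0.0
```

Request:
carry_out:
  series:
    - [0,0,0,0.12,0]
    - [0,0,0,0,0]
    - [0,0,0,0,0]

```text
time_s: 5.1
eef_pos: [0.4691, -0.1197, 0.0419]
ee_rot: [0.999, 0.042, -0.0, 0.0]
contact_force: [-0.1, 0.7, -0.4]
grip_width: -0.0002
gripper_force: 0.0
```

Request:
carry_out:
  series:
    - [0,0,0,0.1,0]
    - [0,0,0,0,0]
    - [0,0,0,0,0]

```text
time_s: 5.48
eef_pos: [0.4691, -0.1198, 0.0409]
ee_rot: [0.999, 0.042, -0.0, 0.0]
contact_force: [0.2, 0.4, 0.2]
grip_width: 0.0002
gripper_force: 0.0
```

```bash
python3 m.py w4; python3 - <<'E'
from h import *
i=cv2.imread('pics/w4.png');cv2.imwrite('pics/w4c.png',cv2.resize(i[150:300,230:430],None,fx=4,fy=4))
W=bot.get_image("wrist"); f=200/np.tan(np.radians(W["fovy"])/2); print(f,W["cx"],W["cy"],np.array(W["T"]).round(4))
Ti=np.linalg.inv(W["T"]); s=bot.get_state(); p=np.array(s["eef_pos"])
for dx in (.011,0,-.011):
  for dz in (0,.01,.02,.03):
    c=(Ti@np.r_[p+[dx,0,dz],1])[:3]; print(dx,dz,W["cx"]+f*c[0]/c[2],W["cy"]+f*c[1]/c[2])
print(s["joint_torque"])
E
```

```text
tcp [ 0.4691 -0.1198  0.0409] yaw 0.085 F [0.2 0.4 0.2] t 5.475 w 0.00015978114684829585
[ 269  207   54   56 2236] [292.9 229. ] world [ 0.4729 -0.1069  0.05  ] tool cm [ 0.49 -1.25 -0.91]
[[ 0.4856 -0.0921]
 [ 0.4882 -0.1229]
 [ 0.4524 -0.1262]
 [ 0.4497 -0.0936]] mid [ 0.469  -0.1087]
306.74385548861017 313.0805561955654 198.4968327862614 [[ 0.0842 -0.9502 -0.3     0.546 ]
 [-0.9965 -0.0803 -0.0253 -0.1128]
 [-0.      0.3011 -0.9536  0.2187]
 [ 0.      0.      0.      1.    ]]
0.011 0 315.3450124177887 214.0704978934546
0.011 0.01 315.46458214804727 220.02703559066114
0.011 0.02 315.5975300121482 226.6500242230501
0.011 0.03 315.7462342889722 234.05794116593086
0 0 313.83375871728776 230.4308519955829
0 0.01 313.87255237128045 237.13128247509835
0 0.02 313.9156040324856 244.56715492441757
0 0.03 313.9636554490951 252.86658391079095
-0.011 0 312.37336741485245 246.24058587917173
-0.011 0.01 312.33684182075274 253.63045402489496
-0.011 0.02 312.29638189352374 261.8163175208281
-0.011 0.03 312.25131577198954 270.9341075030424
[-4.27444211e-04 -3.81516623e+01  4.95524061e+01  1.13519029e-03
 -4.45942787e-04 -4.51960815e-06]
```

View pics/w4c.png

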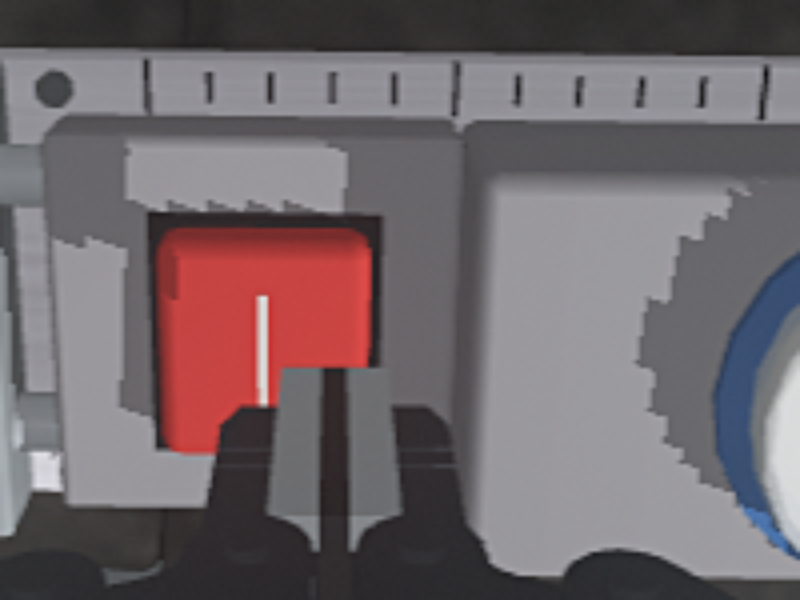

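The finger still appears above the button: the tip edge stays at row 242 and the button isn't depressed. I'll go on down in small steps while watching the force.

Request:
carry_out:
  series:
    - [0,0,0,0.2,0]
    - [0,0,0,0,0]
    - [0,0,0,0,0]

```text
time_s: 5.95
eef_pos: [0.4691, -0.1198, 0.0389]
ee_rot: [0.999, 0.042, -0.0, 0.0]
contact_force: [-0.2, 0.8, 0.2]
grip_width: 0.0001
gripper_force: 0.0
```

Request:
carry_out:
  series:
    - [0,0,0,0.2,0]
    - [0,0,0,0,0]
    - [0,0,0,0,0]

```text
time_s: 6.32
eef_pos: [0.4691, -0.1198, 0.0369]
ee_rot: [0.999, 0.042, -0.0, 0.0]
contact_force: [-0.2, -0.8, 0.3]
grip_width: -0.0003
gripper_force: 0.0
```

Request:
carry_out:
  series:
    - [0,0,0,0.25,0]
    - [0,0,0,0,0]
    - [0,0,0,0,0]

```text
time_s: 6.7
eef_pos: [0.4691, -0.1198, 0.0344]
ee_rot: [0.999, 0.042, -0.0, 0.0]
contact_force: [0.6, 0.4, -0.1]
grip_width: 0.0001
gripper_force: 0.0
```

```bash
python3 - <<'E'
from h import *
I=bot.get_image("scene"); i=I["img"]
a=cv2.resize(i[150:230,310:430],None,fx=5,fy=5,interpolation=cv2.INTER_CUBIC)
cv2.imwrite("pics/s5.png",a)
f=200/np.tan(np.radians(I["fovy"])/2);Ti=np.linalg.inv(I["T"])
for n,p in (("tcp",[.469,-.12,.034]),("btn",[.469,-.109,.05]),("tcp+4cm",[.469,-.12,.074])):
    c=(Ti@np.r_[p,1])[:3]; u=I["cx"]+f*c[0]/c[2]; v=I["cy"]+f*c[1]/c[2]; print(n,u,v,"crop",(u-310)*5,(v-150)*5,"px/m",f/c[2])
E
```

```text
tcp 348.55021331789845 205.3960396426745 crop 192.75106658949227 276.98019821337255 px/m 266.38267463037596
btn 346.2816798645772 202.0224947868874 crop 181.408399322886 260.11247393443693 px/m 268.3224256813771
tcp+4cm 348.9582026355667 195.50274947111993 crop 194.79101317783346 227.51374735559963 px/m 269.0277397972376
```

View pics/s5.png

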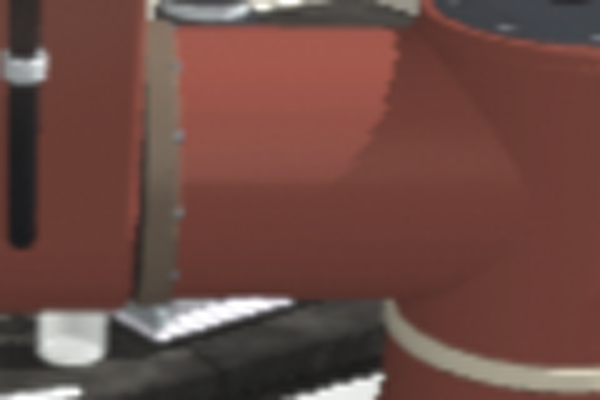

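The arm blocks the scene view, so it tells me nothing. I'll continue the guarded descent.

Request:
carry_out:
  series:
    - [0,0,0,0.3,0]
    - [0,0,0,0,0]
    - [0,0,0,0,0]

```text
time_s: 7.12
eef_pos: [0.4691, -0.1197, 0.0313]
ee_rot: [0.999, 0.042, -0.0, -0.0]
contact_force: [0.5, -1.0, 0.2]
grip_width: 0.0
gripper_force: 0.0
```

Request:
carry_out:
  series:
    - [0,0,0,0.3,0]
    - [0,0,0,0,0]
    - [0,0,0,0,0]

```text
time_s: 7.5
eef_pos: [0.4691, -0.1198, 0.0284]
ee_rot: [0.999, 0.042, 0.0, 0.0]
contact_force: [-0.3, 0.2, -0.7]
grip_width: 0.0003
gripper_force: 0.0
```

```bash
python3 m.py w6; python3 - <<'E'
from h import *
for n in ("w2","w4","w6"):
    i=cv2.imread(f'pics/{n}.png'); print(n,[tuple(i[r,305]) for r in (236,240,244,248)])
i=cv2.imread('pics/w6.png');cv2.imwrite('pics/w6c.png',cv2.resize(i[150:300,230:430],None,fx=4,fy=4))
E
```

```text
tcp [ 0.4691 -0.1198  0.0284] yaw 0.085 F [-0.3  0.2 -0.7] t 7.5 w 0.0003198584137986207
[ 266  214   58   60 2233] [289.6 235.7] world [ 0.4741 -0.1058  0.05  ] tool cm [ 0.62 -1.35 -2.16]
[[ 0.4859 -0.0922]
 [ 0.4885 -0.123 ]
 [ 0.4523 -0.1264]
 [ 0.4495 -0.0936]] mid [ 0.469  -0.1088]
w2 [(np.uint8(157), np.uint8(152), np.uint8(153)), (np.uint8(158), np.uint8(153), np.uint8(155)), (np.uint8(110), np.uint8(107), np.uint8(107)), (np.uint8(110), np.uint8(107), np.uint8(107))]
w4 [(np.uint8(66), np.uint8(69), np.uint8(201)), (np.uint8(65), np.uint8(68), np.uint8(208)), (np.uint8(111), np.uint8(109), np.uint8(110)), (np.uint8(112), np.uint8(109), np.uint8(110))]
w6 [(np.uint8(66), np.uint8(67), np.uint8(201)), (np.uint8(63), np.uint8(66), np.uint8(208)), (np.uint8(113), np.uint8(111), np.uint8(111)), (np.uint8(113), np.uint8(110), np.uint8(111))]
```

View pics/w6c.png

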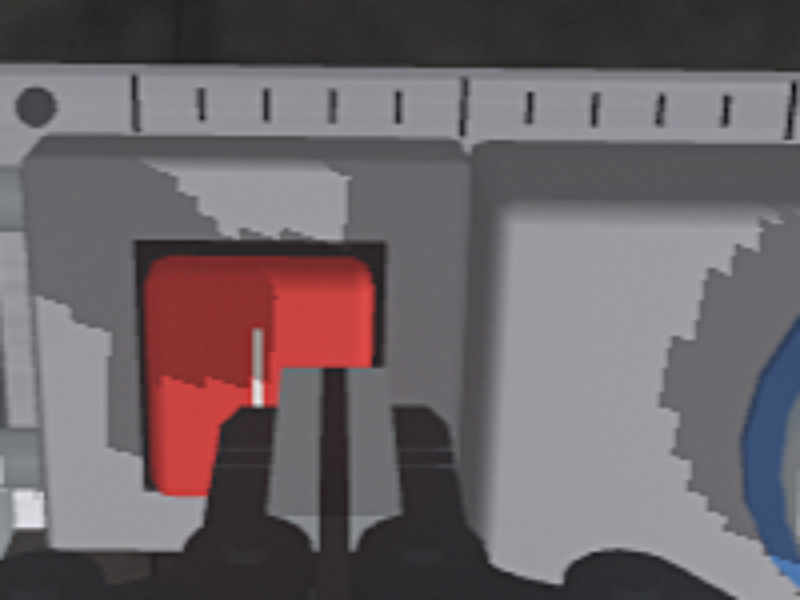

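The finger's shadow is now closing in on the button, so the fingertips are real but sit well above the reported TCP. I'll continue, guarded.

Request:
carry_out:
  series:
    - [0,0,0,0.3,0]
    - [0,0,0,0,0]
    - [0,0,0,0,0]

```text
time_s: 7.92
eef_pos: [0.4691, -0.1197, 0.0254]
ee_rot: [0.999, 0.042, -0.0, 0.0]
contact_force: [-0.3, -0.6, -0.4]
grip_width: -0.0003
gripper_force: 0.0
```

Request:
carry_out:
  series:
    - [0,0,0,0.3,0]
    - [0,0,0,0,0]
    - [0,0,0,0,0]

```text
time_s: 8.3
eef_pos: [0.4691, -0.1197, 0.0224]
ee_rot: [0.999, 0.042, -0.0, 0.0]
contact_force: [-0.4, -0.4, -0.0]
grip_width: 0.0
gripper_force: 0.0
```

Request:
carry_out:
  series:
    - [0,0,0,0.25,0]
    - [0,0,0,0,0]
    - [0,0,0,0,0]

```text
time_s: 8.68
eef_pos: [0.4691, -0.1198, 0.0199]
ee_rot: [0.999, 0.042, -0.0, 0.0]
contact_force: [0.1, -0.2, -0.4]
grip_width: 0.0
gripper_force: 0.0
```

Request:
carry_out:
  series:
    - [0,0,0,0.25,0]
    - [0,0,0,0,0]
    - [0,0,0,0,0]

```text
time_s: 9.05
eef_pos: [0.4691, -0.1198, 0.0174]
ee_rot: [0.999, 0.042, -0.0, 0.0]
contact_force: [-0.4, -0.1, 0.3]
grip_width: 0.0002
gripper_force: 0.0
```

Request:
carry_out:
  series:
    - [0,0,0,0.2,0]
    - [0,0,0,0,0]
    - [0,0,0,0,0]

```text
time_s: 9.43
eef_pos: [0.4691, -0.1197, 0.0153]
ee_rot: [0.999, 0.042, -0.0, 0.0]
contact_force: [-0.0, -0.3, -0.7]
grip_width: -0.0003
gripper_force: 0.0
```

Request:
carry_out:
  series:
    - [0,0,0,0.2,0]
    - [0,0,0,0,0]
    - [0,0,0,0,0]

```text
time_s: 9.8
eef_pos: [0.4693, -0.1199, 0.0137]
ee_rot: [0.999, 0.042, 0.0, 0.0]
contact_force: [-0.2, 0.2, 4.3]
grip_width: -0.0003
gripper_force: 2.0
```

Contact at 4.3 N. Now I press about 4 mm down.

Request:
carry_out:
  series:
    - [0,0,0,0.2,0]
    - [0,0,0,0.2,0]
    - [0,0,0,0,0]
    - [0,0,0,0,0]

```text
time_s: 10.3
eef_pos: [0.4693, -0.1199, 0.0095]
ee_rot: [0.999, 0.042, 0.0, 0.0]
contact_force: [-1.6, -0.1, 5.9]
grip_width: 0.0003
gripper_force: 2.9
```

Request:
carry_out:
  series:
    - [0,0,0.3,0,0]
    - [0,0,0.6,0,0]
    - [0,0,0.8,0,0]
    - [0,0,0.8,0,0]
    - [0,0,0.5,0,0]
    - [0,0,0,0,0]

```text
time_s: 11.05
eef_pos: [0.4716, -0.1503, 0.0095]
ee_rot: [0.999, 0.042, -0.0, 0.0]
contact_force: [-1.9, -1.9, 6.0]
grip_width: 0.0001
gripper_force: 2.9
```

```bash
python3 m.py w7
```

```text
tcp [ 0.4716 -0.1503  0.0095] yaw 0.084 F [-1.9 -1.9  6. ] t 11.05 w 5.126010117976649e-05
[ 262  228   62   60 1860] [282.8 248.8] world [ 0.478  -0.1342  0.05  ] tool cm [ 0.78 -1.54 -4.06]
[[ 0.4883 -0.1236]
 [ 0.4907 -0.153 ]
 [ 0.4579 -0.156 ]
 [ 0.4553 -0.1247]] mid [ 0.4731 -0.1393]
```

The carriage rides along without slipping (button moved 30 mm). Continuing.

Request:
carry_out:
  series:
    - [0,0,0.4,0,0]
    - [0,0,0.8,0,0]
    - [0,0,1.0,0,0]
    - [0,0,1.0,0,0]
    - [0,0,1.0,0,0]
    - [0,0,1.0,0,0]
    - [0,0,1.0,0,0]
    - [0,0,0.8,0,0]
    - [0,0,0.5,0,0]
    - [0,0,0,0,0]

```text
time_s: 12.35
eef_pos: [0.4773, -0.225, 0.0092]
ee_rot: [0.999, 0.042, -0.001, 0.0]
contact_force: [-5.0, -1.2, 5.3]
grip_width: 0.0003
gripper_force: 2.9
```

```bash
python3 m.py w8
```

```text
tcp [ 0.4773 -0.225   0.0092] yaw 0.084 F [-5.  -1.2  5.3] t 12.35 w 0.0003047154836060744
[ 262  229   61   60 1809] [282.4 249.7] world [ 0.4834 -0.2088  0.05  ] tool cm [ 0.74 -1.56 -4.08]
[[ 0.4937 -0.1983]
 [ 0.4961 -0.2272]
 [ 0.4632 -0.2303]
 [ 0.4607 -0.1994]] mid [ 0.4784 -0.2138]
```

Request:
carry_out:
  series:
    - [0,-0.05,0.3,0,0]
    - [0,-0.05,0.6,0,0]
    - [0,-0.05,0.6,0,0]
    - [0,-0.05,0.5,0,0]
    - [0,0,0.3,0,0]
    - [0,0,0,0,0]

```text
time_s: 13.15
eef_pos: [0.479, -0.2482, 0.01]
ee_rot: [0.999, 0.042, 0.001, 0.001]
contact_force: [2.0, -0.9, 5.4]
grip_width: 0.0
gripper_force: 2.8
```

```bash
python3 m.py w9
```

```text
tcp [ 0.479  -0.2482  0.01  ] yaw 0.085 F [ 2.  -0.9  5.4] t 13.15 w 2.602277416602125e-05
[ 262  227   62   62 1899] [282.6 249. ] world [ 0.485 -0.232  0.05 ] tool cm [ 0.74 -1.56 -4.01]
[[ 0.4959 -0.2214]
 [ 0.4984 -0.2509]
 [ 0.4644 -0.2541]
 [ 0.4617 -0.2225]] mid [ 0.4801 -0.2372]
```

Request:
carry_out:
  series:
    - [0,0,0.25,0,0]
    - [0,0,0.25,0,0]
    - [0,0,0,0,0]

```text
time_s: 13.58
eef_pos: [0.4794, -0.253, 0.0099]
ee_rot: [0.999, 0.042, 0.001, 0.001]
contact_force: [2.6, -0.6, 6.3]
grip_width: -0.0003
gripper_force: 2.8
```

Request:
carry_out:
  series:
    - [0,0,0.2,0,0]
    - [0,0,0.2,0,0]
    - [0,0,0,0,0]

```text
time_s: 13.95
eef_pos: [0.4797, -0.2569, 0.0099]
ee_rot: [0.999, 0.042, 0.001, 0.0]
contact_force: [1.5, -0.3, 6.2]
grip_width: 0.0002
gripper_force: 2.8
```

```bash
python3 m.py w10
```

```text
tcp [ 0.4797 -0.2569  0.0099] yaw 0.085 F [ 1.5 -0.3  6.2] t 13.95 w 0.00020892969648432302
[ 262  228   61   61 1892] [282.6 249.1] world [ 0.4856 -0.2407  0.05  ] tool cm [ 0.74 -1.56 -4.01]
[[ 0.4961 -0.2301]
 [ 0.4985 -0.2591]
 [ 0.465  -0.2623]
 [ 0.4624 -0.2313]] mid [ 0.4805 -0.2457]
```

Still no stop and no slip; I'll keep nudging.

Request:
carry_out:
  series:
    - [0,0,0.2,0,0]
    - [0,0,0.2,0,0]
    - [0,0,0,0,0]

```text
time_s: 14.38
eef_pos: [0.4797, -0.2603, 0.0096]
ee_rot: [0.999, 0.043, 0.001, -0.0]
contact_force: [0.3, 2.5, 5.3]
grip_width: -0.0001
gripper_force: 2.8
```

Request:
carry_out:
  series:
    - [0,0,0.2,0,0]
    - [0,0,0.2,0,0]
    - [0,0,0,0,0]

```text
time_s: 14.75
eef_pos: [0.4795, -0.2638, 0.0093]
ee_rot: [0.999, 0.043, 0.0, -0.001]
contact_force: [-0.3, 3.2, 5.3]
grip_width: -0.0001
gripper_force: 2.9
```

```bash
python3 m.py w11
```

```text
tcp [ 0.4795 -0.2638  0.0093] yaw 0.085 F [-0.3  3.2  5.3] t 14.75 w -0.00014615413812382117
[ 254  227   61   61 2230] [275.8 251. ] world [ 0.4845 -0.2444  0.05  ] tool cm [ 0.66 -1.9  -4.07]
[[ 0.4964 -0.2333]
 [ 0.4989 -0.2622]
 [ 0.4656 -0.265 ]
 [ 0.463  -0.2342]] mid [ 0.481  -0.2487]
```

```bash
python3 - <<'E'
from h import *
I=bot.get_image("top")
u=np.array([.08,-.997])
b=np.array([.481,-.2487])
for p in ((405,191),(406,213)): 
    q=ray(I,*p,.096); print(q.round(4),"ahead of button",(q[:2]-b)@u)
E
```

```text
[ 0.5203 -0.3125  0.096 ] ahead of button 0.06679171071069519
[ 0.4407 -0.3148  0.096 ] ahead of button 0.06269404839635698
```

Request:
carry_out:
  series:
    - [0,0,0.2,0,0]
    - [0,0,0.2,0,0]
    - [0,0,0,0,0]

```text
time_s: 15.22
eef_pos: [0.4796, -0.2652, 0.0092]
ee_rot: [0.999, 0.043, 0.0, -0.003]
contact_force: [-1.6, 15.9, 12.5]
grip_width: -0.0001
gripper_force: 9.4
```

```bash
python3 m.py w12
```

```text
tcp [ 0.4796 -0.2652  0.0092] yaw 0.086 F [-1.6 15.9 12.5] t 15.225 w -8.044817251301338e-05
[ 251  227   61   60 2295] [273.5 251.1] world [ 0.4844 -0.2448  0.05  ] tool cm [ 0.66 -2.01 -4.07]
[[ 0.4963 -0.2334]
 [ 0.4989 -0.2623]
 [ 0.4662 -0.265 ]
 [ 0.4634 -0.2342]] mid [ 0.4812 -0.2487]
```

The carriage is at the end stop: the button is 65 mm short of the housing, and the finger meets the deck face at 16 N. I'll ease the push and then lift straight up.

Request:
carry_out:
  series:
    - [0,0,-0.15,0,0]
    - [0,0,0,-0.2,0]
    - [0,0,0,-0.2,0]
    - [0,0,0,-0.2,0]
    - [0,0,0,-0.3,0]
    - [0,0,0,-0.6,0]
    - [0,0,0,-2,0]
    - [0,0,0,-4,0]
    - [0,0,0,-4,0]
    - [0,0,0,-2,0]
    - [0,0,0,0,0]
    - [0,0,0,0,0]

```text
time_s: 16.77
eef_pos: [0.4791, -0.2665, 0.1429]
ee_rot: [0.999, 0.042, -0.001, -0.001]
contact_force: [-0.6, -0.3, -0.5]
grip_width: -0.0
gripper_force: 0.0
```

```bash
python3 m.py w13
```

```text
tcp [ 0.4791 -0.2665  0.1429] yaw 0.085 F [-0.6 -0.3 -0.5] t 16.775 w -1.8461316929804328e-06
[ 277  170   35   38 1257] [294.1 188.4] world [ 0.4789 -0.2484  0.05  ] tool cm [ 0.14 -1.79  9.29]
[[ 0.6098 -0.0132]
 [ 0.6509 -0.5021]
 [ 0.2585 -0.6656]
 [ 0.1944  0.0778]] mid [ 0.4284 -0.2758]
```

View pics/w13.png

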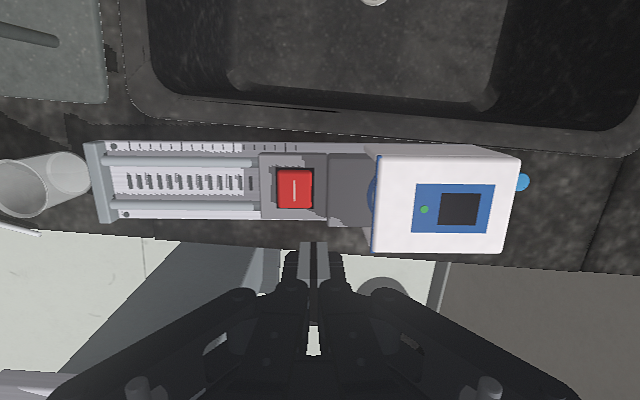

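The carriage is in the reader with the button at (294,188), still at y = -0.248, and the beaker and vial haven't moved. Handing in.

```bash
python3 -c "
from bench import bot
print(bot.hand_in())"
```

```text
the job is handed in; nothing more can be done
None
```

I slid the carriage to its end stop with the button held down, then let the button up there; the hover view shows it still at the stop, and the job is handed in at about 17 s, with no verdict returned.

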